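# Turn the parts carousel and point out the brass lock cylinder

## Task

The next lock to be rebuilt takes the brass lock cylinder from the blue parts carousel: turn the carousel, pushing it round with the fingertips, until that cylinder's compartment faces straight to the front edge of the bench. Then point straight down at the cylinder, fingertips two or three centimetres above its upright tailpiece, and finish while still pointing steadily at it, touching nothing. Push only the carousel itself: the parts in it stay standing in their compartments, neither touched nor lifted, and the tools round it stay where they lie.

Things in the scene. Friction and masses are not known exactly. Their poses are not given: they have to be found in the camera images.
- carousel (a joint): Turn of the carousel tray about its upright axis, rad, counter-clockwise from above positive, 0 at the start of every run whatever its first heading; range -6.2 to 6.2. It turns on a plain bearing with light friction (about 0.06 N m, some 1 N of push at 70 mm from the axis) and stays where it is left.
- hub_top (a point): Top of the hub at the centre of the carousel, on its turning axis, 63 mm above the bench. The carousel is a round blue tray, 252 mm across, on a fixed foot. Its floor is 20 mm above the bench, its rim 42 mm. Six upright radial partitions, 3 mm thick, run from the hub (radius about 20 mm) to the rim; their tops are 60 mm above the bench. They make six equal compartments of 60 degrees, five with a part in the middle and one empty.
- empty_compartment (a point): Middle of the floor of the empty compartment, 80 mm from the axis, turning with the tray. The partitions on its two sides lie 30 degrees either way about the axis, 40 mm from this point; a closed fingertip fits in and can push either one. At the start this compartment is within 18 degrees of the front.
- front_place (a point): Fixed point on the floor level of the tray, 80 mm from the axis straight toward the front edge of the bench (world -x): where the middle of the front compartment is.
- brass_cylinder: Brass-coloured (yellow) lock cylinder, the only one: barrel 29 mm across on a 35 mm pale round face, with a thin upright brass tailpiece, 64 mm high in all, 0.11 kg, loose. It starts in one of the four compartments 60 or 120 degrees either side of the empty one. Stands in a compartment of the carousel. Origin at the centre of its underside, z up.
- brass_top (a point): Top of the brass cylinder's tailpiece, on its axis, 64 mm above its underside (84 mm above the bench). z up.
- steel_cylinder: Silver-coloured lock cylinder of the same shape, 35 x 35 x 64 mm, loose. Stands in a compartment of the carousel. Origin at the centre of its underside, z up.
- pin_vial: Amber vial with a white cap, 40 mm across, 70 mm high, loose. Stands in a compartment of the carousel. Origin at the centre of its underside, z up.
- parts_carton: Small pale carton, 45 x 48 x 48 mm, loose. Stands in a compartment of the carousel. Origin at the centre of its underside, z up.
- door_knob: Brass door knob on its round rose, 66 mm across, 68 mm high, loose, in the compartment opposite the empty one. Stands in a compartment of the carousel. Origin at the centre of its underside, z up.
- pliers: Pliers with red handles lying on the bench right of the carousel, 56 x 160 x 12 mm. Not to be moved.
- screwdriver_1: Screwdriver with a yellow handle lying on the bench to the left, 25 x 180 x 24 mm. Not to be moved.
- padlock_1: Grey padlock lying on the bench left of the carousel, 58 x 38 x 16 mm. Not to be moved.
- flashlight: Black torch lying on the bench to the left, 34 x 107 x 34 mm. Not to be moved.
- tape_measure: Yellow tape measure standing on the bench to the right, 36 x 72 x 59 mm. Not to be moved.

How it is judged:
By the outcome, as a careful person would: the job done as asked, in the order asked, and still so for the second after the job is handed in, with the robot touching nothing.
It also fails if it takes over 48 s, if anything falls off the work surface, if the arm or the gripper's body presses on something with over 40 N, if the wrist force passes 120 N, or if a joint passes its speed limit or range.

## Robot

A 6-joint arm with a two-finger parallel gripper is mounted at the origin on a cart in front of the work surface, level with it; the furniture and walls round the work are solid. World frame = base frame: x ahead of the robot, y to its left, z up, the work surface at z = 0. Lengths are in m, angles in rad, forces in N, time in s.
With the tool pointing down it reaches from about 0.375 to 0.9 m from the base axis. Payload 3.1 kg.
Tool frame: the origin (TCP) lies between the finger pads; the fingertips stand 19 mm ahead of it and the grasp point (between the pads) is the TCP; z points along the fingers, y is the line along which they close (so a half turn about z gives the same grasp; the last joint's range is limited). The gripper opens to 87 mm and grips with 3 to 60 N. Pads are 19 mm wide; open, the fingers measure 117 mm over their backs; the gripper's body (75 mm by 190 mm) begins 51 mm behind the grasp point.
Start: joints at [0.965, 0.527, 1.433, -0, 1.181, -0.178], TCP at [0.259, 0.569, 0.242] pointing down, gripper open.
Joint ranges: [-3.08, 3.08], [-0.75, 2.2], [0.22, 2.44], [-1.43, 4.57], [0, 2.65], [-2.85, 2.85]. Speed limits (rad/s): [2.79, 2.79, 3.14, 3.14, 3.14, 3.14].

## Interface

Orientations are given as [roll, pitch, yaw] about the fixed x, y, z axes, in that order (R = Rz(yaw) Ry(pitch) Rx(roll)).
In Python, from plant import r, imaging gives the robot as it stands.
- The arm moves only by the tool servo_tool, never from a script. Its argument "steps" is text: rows parted by semicolons, each of 7 numbers parted by spaces: the shift along the tool's x, y, z in cm, then the turn, a rotation vector about the tool's x, y, z in degrees, then the finger opening in cm, from 0 to 8.7. In form: tx ty tz rx ry rz claw; .... A call has 1 to 12 rows; each row shifts and turns the commanded pose from where the row before left it, along the tool's axes as they then stand; what a row does not reach is not made up. A row lasts 1/12 s, in which the tool goes at most 41.7 mm and 7.16 degrees, less where a joint would pass 70% of its speed; a pose out of reach is approached as far as the arm can. A call with a gripper value outside its range is refused whole. The fingers move at their own pace and stop on an object; "squeeze" is the grip in N (left out, the last holds). Time passes only in rows, so rows that do not move let the fingers close. It gives the time, the measured TCP pose, the force, the opening and the grip force at its end, in the units of the state.
- r.get_state(): the state, without advancing time (a new reading comes with each control period).
- imaging.get_image(name): name is "scene" or "side" or "wrist"; returns (picture, depth): 400x640x3 uint8, red, green, blue; 400x640 float32, m along the optical axis (not along the pixel's ray), 0 where there is no reading.
- imaging.camera_info(name): a dict with "camera_matrix" (3x3 intrinsics, pixels), "k1" (the pictures are not rectified: a ray, as slopes to the right and down, at radius r is drawn at 1 + k1 r^2 times it, then the intrinsics apply), "world_to_cam" (4x4, takes a point from world to camera coordinates). Camera axes: x right, y down, z forward; pixel columns grow to the right and rows downward; lengths in m; the calibration is good to about 2 mm. A picture is of the moment at which its call begins: read the wrist's pose just before it. camera_info takes no time and is no camera call; for the wrist camera it gives the pose at the moment of the call.
- r.close_job(): hands the job in; it is judged then, once.
The state is a dict: "clock": time; "joint_positions": joint angles; "joint_velocities": joint speeds; "joint_efforts": joint torques, N m; "tool_pos": TCP position; "ee_rot": TCP orientation; "force": force on the tool from outside, world axes, zero at the start; "wrist_torque": the same for the moment, N m; "grip_width": finger opening in m; "gripper_force": force on a finger pad.
Only numpy, scipy, OpenCV 4.12 (cv2) and the standard library are available. Lean on these libraries where they do the work, as an engineer would, in place of code of your own. Each camera call takes 0.05 s, during which the arm holds its last target. There are 200 camera calls.

## Working session

There is one attempt and no reset: what is moved stays moved. The work goes in short steps, Python scripts to look and compute and a tool call to move; the robot and the scene stay as the last step left them, time stands still between calls to the robot, and variables do not carry over. Pictures are saved under pics/ and viewed, at most 10 in all, crops included, and the job is handed in when it is done.

Besides the shell and the picture viewer there is one more tool, called after "Request:" as name(argument=value, ...) on one line, values as JSON. servo_tool: Moves the arm, as the interface text tells. Its arguments: {"type":"object","properties":{"steps":{"type":"string"},"squeeze":{"type":"number"}},"required":["steps"]}

```bash
mkdir -p pics
cat > h.py <<'E'
import numpy as np, cv2
from plant import r, imaging
def snap(name,fn):
    info=imaging.camera_info(name); p,d=imaging.get_image(name)
    cv2.imwrite('pics/'+fn+'.png',p[:,:,::-1]); np.savez('pics/'+fn+'.npz',p=p,d=d,K=info['camera_matrix'],k1=info['k1'],T=info['world_to_cam'])
def load(fn): return np.load('pics/'+fn+'.npz')
def ray(z,u,v):
    K=z['K'];k=float(z['k1']); 
    s=cv2.undistortPoints(np.array([[[u,v]]],float),K,np.array([k,0,0,0,0.]))[0,0]
    return np.array([s[0],s[1],1.])
def at_depth(fn,u,v):
    z=load(fn); d=z['d'][int(v),int(u)]; T=z['T']; return T[:3,:3].T@(ray(z,u,v)*d-T[:3,3])
def at_height(fn,u,v,h):
    z=load(fn); T=z['T']; c=-T[:3,:3].T@T[:3,3]; q=T[:3,:3].T@ray(z,u,v); return c+q*(h-c[2])/q[2]
def proj(fn,P):
    z=load(fn); T=z['T']; c=T[:3,:3]@np.array(P)+T[:3,3]; s=c[:2]/c[2]; s=s*(1+float(z['k1'])*(s@s)); return (z['K']@np.r_[s,1])[:2]
E
python3 - <<'E'
from h import *
snap('scene','s0'); snap('side','d0')
s=r.get_state(); print(s['clock'],s['tool_pos'],s['ee_rot'],s['force'])
E
```

```text
0.1 [0.25891211 0.56814395 0.24064619] [-3.13960636e+00 -3.76121647e-04  2.71374736e+00] [ 0.34578176  0.20405847 -0.31297665]
```

View pics/s0.png

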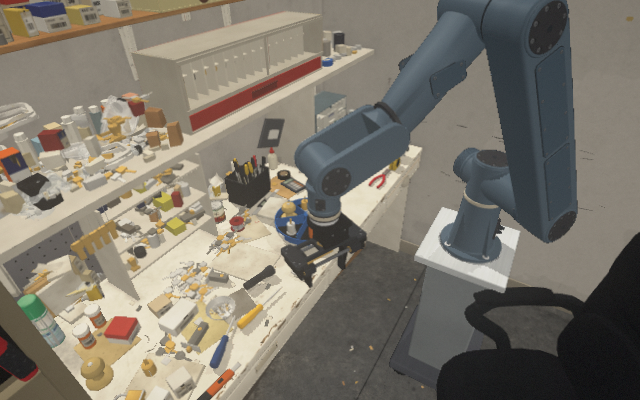

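View pics/d0.png

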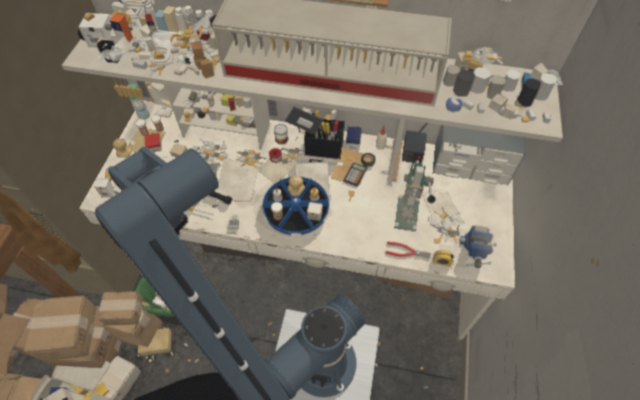

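The side view shows the whole carousel, with its hub near (296,203). I'll enlarge that part.

Run:
```python
from h import *
p=cv2.imread('pics/d0.png')[165:245,250:346]
cv2.imwrite('pics/d0c.png',cv2.resize(p,None,fx=7,fy=7,interpolation=cv2.INTER_CUBIC))
z=load('d0')
print(at_depth('d0',296,203),at_height('d0',296,203,.063))
# fit of blue rim pixels by depth
hsv=cv2.cvtColor(z['p'],cv2.COLOR_RGB2HSV)
P=[]
for v in range(165,245):
  for u in range(250,346):
    h,s,val=hsv[v,u]
    if 100<h<125 and s>120 and z['d'][v,u]>0:
      q=at_depth('d0',u,v)
      if .03<q[2]<.05:P.append(q)
P=np.array(P); 
A=np.c_[2*P[:,:2],np.ones(len(P))]; w=np.ones(len(P),bool)
for i in range(8):
  x=np.linalg.lstsq(A[w],(P[w,:2]**2).sum(1),rcond=None)[0]; R=np.sqrt(x[2]+x[:2]@x[:2]); e=np.hypot(*(P[:,:2]-x[:2]).T)-R; w=abs(e)<.012
print(x[:2],R,w.sum(),P.min(0),P.max(0))
```

```text
[0.52730882 0.20848315 0.06382057] [0.52781989 0.20863918 0.063     ]
[0.53099361 0.22742069] 0.09517111684474634 51 [0.41172832 0.09865912 0.03029347] [0.66333308 0.33673854 0.04998742]
```

View pics/d0c.png

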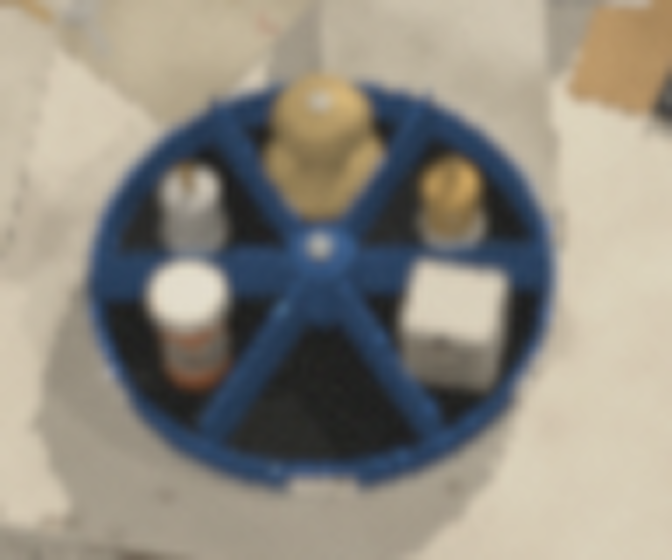

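The crop shows the brass cylinder at back right (455,195), the empty compartment in front (320,400), the hub top at (320,245), the vial at front left and the carton at front right. So the tray has to turn about 120° clockwise from above. I'll do that by pushing the left partition of the empty compartment towards +y.

Run:
```python
from h import *
f=lambda a,b:(250+(a+.5)/7-.5,165+(b+.5)/7-.5)
c=at_height('d0',*f(320,243),.063);print('hub',c)
for n,a,b,h in [('BL',218,108,.06),('BR',427,98,.06),('R',548,250,.06),('L',100,255,.06),('FL',208,425,.06),('FR',437,415,.06),('brass tip',455,160,.084),('brassbase',452,228,.022)]:
  q=at_height('d0',*f(a,b),h)-c; print(n,q[:2].round(3),np.hypot(*q[:2]).round(3),np.degrees(np.arctan2(q[1],q[0])).round(1))
z=load('d0');P=[]
for v in range(170,240):
  for u in range(255,342):
    if z['d'][v,u]>0:
      q=at_depth('d0',u,v)
      if .052<q[2]<.066 and z['p'][v,u,2]>1.5*z['p'][v,u,0]:P.append(q)
P=np.array(P)-c;rr=np.hypot(P[:,0],P[:,1]);a=np.degrees(np.arctan2(P[:,1],P[:,0]))[(rr>.04)&(rr<.12)]
m=np.angle(np.exp(6j*np.radians(a)).mean())/6;print(len(a),'partition angle mod60',np.degrees(m),abs(np.exp(6j*np.radians(a)).mean()))
print(np.histogram(a,bins=np.arange(-180,181,10))[0])
```

```text
hub [0.54337357 0.21499652 0.063     ]
BL [0.077 0.076] 0.108 44.4
BR [ 0.107 -0.035] 0.112 -18.3
R [ 0.022 -0.12 ] 0.121 -79.7
L [-0.029  0.114] 0.117 104.2
FL [-0.119  0.032] 0.123 165.1
FR [-0.09  -0.083] 0.122 -137.3
brass tip [ 0.053 -0.063] 0.082 -49.9
brassbase [ 0.05  -0.061] 0.079 -50.6
111 partition angle mod60 -16.61856522722127 0.9271201514759442
[ 0  0  0  2 16  0  0  0  0 12 11  0  0  0  0  4  9  0  0  0  0  0 13  0
  0  0  0  0 15  2  0  0  0  0 26  1]
```

Request:
servo_tool(steps="-1.5 -1.1 0 0 0 0 0;-2.9 -2.2 0 0 0 0 0;-2.9 -2.2 0 0 0 -6.3 0;-2.3 -2.1 0 0 0 0 0;-2.8 -2.4 0 0 0 0 0;-2.8 -2.4 0 0 0 0 0;-2.8 -2.4 0 0 0 0 0;-2.8 -2.4 0 0 0 0 0;-2.8 -2.4 0 0 0 0 0;-2.8 -2.4 0 0 0 0 0;-2.8 -2.4 0 0 0 0 0;-1.5 -1.2 0 0 0 0 0", squeeze=10)

```text
clock: 1.1
tool_pos: [0.4641, 0.2211, 0.2414]
ee_rot: [-3.141, 0.001, 2.821]
force: [0.9, 0.7, -0.4]
grip_width: 0.0151
gripper_force: 0.0
```

Request:
servo_tool(steps="0 0 0 0 0 -6.3 0;0 0 0 0 0 -6.3 0;0 0 0 0 0 -6.3 0;0 0 0 0 0 -6.3 0;0 0 0 0 0 -6.3 0;0 0 0 0 0 0 0;0 0 0 0 0 0 0")

```text
clock: 1.68
tool_pos: [0.4621, 0.2242, 0.2413]
ee_rot: [3.142, -0.001, -2.913]
force: [-1.0, 0.1, -0.6]
grip_width: 0.0004
gripper_force: 0.0
```

Run:
```python
from h import *
snap('wrist','w1')
s=r.get_state(); print(s['clock'],s['tool_pos'],np.degrees(s['ee_rot']),s['joint_positions'],s['force'])
for u,v in [(330,108),(330,80),(300,40),(250,75)]: print(at_depth('d0',u,v).round(3))
```

```text
1.7333 [0.4620997  0.22425151 0.2413304 ] [ 1.79999845e+02 -3.41475792e-02 -1.66859906e+02] [ 2.33982312e-01  3.78854893e-01  1.70864843e+00  6.30117893e-06
  1.05468530e+00 -1.56615503e+00] [ 0.15851685  0.15567467 -0.54151096]
[0.683 0.116 0.421]
[0.735 0.127 0.492]
[0.722 0.216 0.641]
[0.735 0.394 0.466]
```

View pics/w1.png

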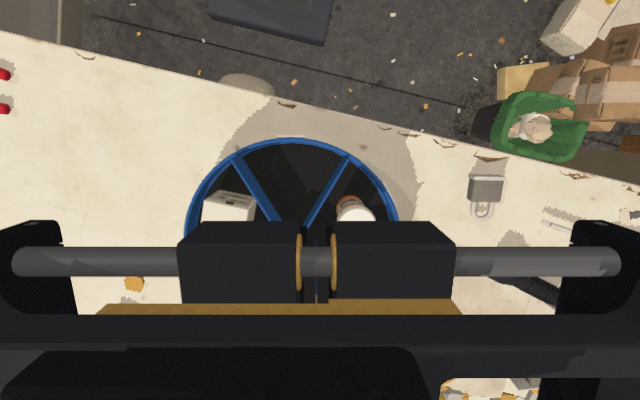

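The wrist view shows the tray below the fingers. The partition ends are at (237,157) and (347,157), with the carton at left, the vial at right and the compartment between them empty.

Run:
```python
from h import *
c=np.array([.5434,.215])
for n,u,v in [('FR',236,156),('FRi',275,220),('FL',348,156),('FLi',306,222)]:
  q=at_height('w1',u,v,.06)[:2]; d=q-c; print(n,q.round(4),np.hypot(*d).round(3),np.degrees(np.arctan2(d[1],d[0])).round(1),)
a,b,e,f=[at_height('w1',u,v,.06)[:2] for u,v in [(236,156),(275,220),(348,156),(306,222)]]
t=np.linalg.solve(np.c_[b-a,-(f-e)],e-a);print('hub',a+t[0]*(b-a),[np.degrees(np.arctan2(*(k[::-1]))) for k in (a-b,e-f)])
# depth-based rim top fit
z=load('w1');P=[]
for v in range(130,222):
  for u in range(175,410):
    p=z['p'][v,u].astype(int)
    if p[2]>1.5*p[0] and p[2]>60 and z['d'][v,u]>0:
      q=at_depth('w1',u,v)
      P.append(q)
P=np.array(P);rr=np.hypot(*(P[:,:2]-c).T); print(len(P), np.percentile(P[:,2],[5,50,95]))
m=(P[:,2]>.037)&(P[:,2]<.047)&(rr>.112)&(rr<.14)
x=np.linalg.lstsq(np.c_[2*P[m,:2],np.ones(m.sum())],(P[m,:2]**2).sum(1),rcond=None)[0];print(x[:2],np.sqrt(x[2]+x[:2]@x[:2]),m.sum())
```

```text
FR [0.4506 0.1364] 0.122 -139.7
FRi [0.5091 0.189 ] 0.043 -142.8
FL [0.4246 0.2485] 0.123 164.2
FLi [0.5037 0.2221] 0.04 169.9
hub [0.53452935 0.21180056] [np.float64(-138.0512521982236), np.float64(161.5324706228459)]
3564 [0.01993509 0.04291332 0.06002956]
[0.5426399 0.2139825] 0.12297536472513179 1183
```

Request:
servo_tool(steps="0.4 -1.4 0 0 0 0 0;0 -1.4 1 0 0 0 0;0 0 2.2 0 0 0 0;0 0 2.6 0 0 0 0;0 0 2.6 0 0 0 0;0 0 2.6 0 0 0 0;0 0 2.6 0 0 0 0;0 0 2 0 0 0 0;0 0 1.6 0 0 0 0;0 0 1.2 0 0 0 0;0 0 0 0 0 0 0;0 0 0 0 0 0 0")

```text
clock: 2.73
tool_pos: [0.4646, 0.1961, 0.0571]
ee_rot: [3.142, -0.002, -2.911]
force: [-0.1, 0.6, 0.6]
grip_width: 0.0007
gripper_force: 0.0
```

Request:
servo_tool(steps="-0.01 0.42 0 0 0 3 0;-0.01 0.42 0 0 0 3 0;-0.01 0.42 0 0 0 3 0;-0.01 0.42 0 0 0 3 0;-0.005 0.28 0 0 0 2 0;-0.005 0.28 0 0 0 2 0;-0.005 0.28 0 0 0 2 0;-0.005 0.28 0 0 0 2 0;-0.01 0.42 0 0 0 3 0;-0.01 0.42 0 0 0 3 0;-0.01 0.42 0 0 0 3 0;-0.01 0.42 0 0 0 3 0")

```text
clock: 3.73
tool_pos: [0.4676, 0.2405, 0.0589]
ee_rot: [3.141, 0.002, 2.812]
force: [-0.9, -1.8, -0.8]
grip_width: 0.0007
gripper_force: 0.6
```

Request:
servo_tool(steps="-0.01 0.42 0 0 0 3 0;-0.01 0.42 0 0 0 3 0;-0.01 0.42 0 0 0 3 0;-0.01 0.42 0 0 0 3 0;-0.01 0.42 0 0 0 3 0;-0.01 0.42 0 0 0 3 0;-0.01 0.42 0 0 0 3 0;-0.01 0.42 0 0 0 3 0;-0.01 0.42 0 0 0 3 0;-0.01 0.42 0 0 0 3 0;-0.01 0.42 0 0 0 3 0;-0.01 0.42 0 0 0 3 0")

```text
clock: 4.73
tool_pos: [0.4966, 0.2801, 0.0589]
ee_rot: [3.141, 0.001, 2.183]
force: [-0.8, -1.1, 0.1]
grip_width: 0.0008
gripper_force: 0.6
```

Run:
```python
from h import *
snap('side','d1');snap('scene','s1')
s=r.get_state(); print(s['clock'],s['tool_pos'],np.degrees(s['ee_rot']),s['joint_positions'],s['force'])
a=cv2.imread('pics/d1.png')[100:260,200:400];b=cv2.imread('pics/s1.png')[120:280,200:400]
cv2.imwrite('pics/c1.png',np.hstack([cv2.resize(k,None,fx=2,fy=2) if 0 else cv2.resize(k,(400,320)) for k in (a,b)]))
```

```text
4.8333 [0.49769435 0.28066647 0.05892046] [1.79824616e+02 5.38098532e-02 1.25261395e+02] [ 3.17967849e-01  7.21457008e-01  1.70361125e+00 -1.14579589e-06
  7.13322540e-01 -2.97460161e-01] [-0.28230228  0.06910269 -0.1450649 ]
```

View pics/c1.png

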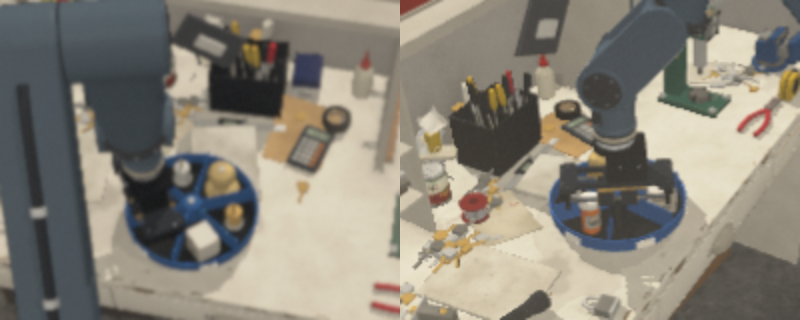

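The tray has turned part of the way and every part is still standing. The brass cylinder is at (235,215), on the right side. Before going on I'll check the wrist's clearance from the shelf.

Run:
```python
from h import *
for fn in ('d1','s1'):
  z=load(fn);h=cv2.cvtColor(z['p'],cv2.COLOR_RGB2HSV);P=[]
  box=(60,200,180,300) if fn=='d1' else (60,210,270,420)
  for v in range(box[0],box[1],2):
    for u in range(box[2],box[3],2):
      if z['d'][v,u]>0:
        q=at_depth(fn,u,v)
        if abs(q[1]-.28)<.12 and .1<q[2]<.75 and q[0]<.66: P.append(q)
  P=np.array(P)
  for a in np.arange(.1,.75,.05):
    m=(P[:,2]>=a)&(P[:,2]<a+.05)
    if m.any():print(fn,round(a,2),m.sum(),P[m,0].max().round(3),P[m,1].min().round(3),P[m,1].max().round(3))
# shelf underside/edges
z=load('d0')
S=np.array([at_depth('d0',u,v) for u in range(200,440,4) for v in range(40,130,2) if z['d'][v,u]>0])
for a in np.arange(.1,.7,.05):
    m=(S[:,2]>=a)&(S[:,2]<a+.05)
    if m.any():print('shelf',round(a,2),m.sum(),S[m,0].min().round(3))
```

```text
d1 0.1 15 0.552 0.243 0.359
d1 0.15 16 0.544 0.225 0.355
d1 0.2 72 0.513 0.225 0.308
d1 0.25 27 0.494 0.245 0.303
d1 0.35 8 0.534 0.218 0.235
d1 0.4 49 0.398 0.19 0.294
d1 0.45 80 0.452 0.19 0.295
d1 0.5 62 0.392 0.193 0.277
d1 0.55 86 0.373 0.185 0.279
d1 0.6 248 0.358 0.179 0.33
d1 0.65 365 0.331 0.164 0.345
d1 0.7 571 0.367 0.16 0.364
s1 0.1 16 0.589 0.223 0.315
s1 0.15 97 0.593 0.207 0.337
s1 0.2 91 0.529 0.224 0.322
s1 0.25 64 0.522 0.265 0.323
s1 0.3 69 0.519 0.269 0.347
s1 0.35 158 0.544 0.241 0.348
s1 0.4 182 0.511 0.224 0.336
s1 0.45 189 0.472 0.225 0.331
s1 0.5 228 0.434 0.231 0.345
s1 0.55 330 0.401 0.234 0.361
s1 0.6 376 0.391 0.266 0.374
s1 0.65 284 0.315 0.271 0.382
shelf 0.1 126 0.796
shelf 0.15 108 0.786
shelf 0.2 65 0.777
shelf 0.25 12 0.795
shelf 0.3 33 0.675
shelf 0.35 42 0.671
shelf 0.4 562 0.674
shelf 0.45 365 0.69
shelf 0.5 839 0.718
shelf 0.55 78 0.722
shelf 0.6 149 0.72
shelf 0.65 33 0.726
```

Request:
servo_tool(steps="-0.06 0.41 0 0 0 3 0;-0.06 0.41 0 0 0 3 0;-0.06 0.41 0 0 0 3 0;-0.06 0.41 0 0 0 3 0;-0.06 0.41 0 0 0 3 0;-0.06 0.41 0 0 0 3 0;-0.06 0.40 0 0 0 3 0;-0.06 0.40 0 0 0 3 0;-0.06 0.40 0 0 0 3 0;-0.06 0.40 0 0 0 3 0;-0.06 0.39 0 0 0 3 0;-0.06 0.39 0 0 0 3 0")

```text
clock: 5.83
tool_pos: [0.5434, 0.2892, 0.0583]
ee_rot: [-3.141, -0.001, 1.557]
force: [-0.9, 0.3, -0.4]
grip_width: 0.0004
gripper_force: 0.6
```

Request:
servo_tool(steps="-0.06 0.38 0 0 0 3 0;-0.06 0.38 0 0 0 3 0;-0.06 0.38 0 0 0 3 0;-0.06 0.38 0 0 0 3 0;-0.06 0.37 0 0 0 3 0;-0.06 0.37 0 0 0 3 0;-0.06 0.36 0 0 0 3 0;-0.06 0.36 0 0 0 3 0;-0.03 0.24 0 0 0 2 0;-0.02 0.12 0 0 0 1 0;0 0 0 0 0 0 0;0 0 0 0 0 0 0")

```text
clock: 6.83
tool_pos: [0.5749, 0.2765, 0.058]
ee_rot: [3.141, -0.0, 1.088]
force: [0.3, -0.3, -0.7]
grip_width: 0.0004
gripper_force: 0.0
```

```bash
cat >> h.py <<'E'
C=np.array([.5425,.214])
def tray(fn,box):
    z=load(fn);P=[]
    for v in range(box[0],box[1]):
      for u in range(box[2],box[3]):
        p=z['p'][v,u].astype(int)
        if z['d'][v,u]>0 and p[2]>1.4*p[0] and p[2]>50:
          q=at_depth(fn,u,v)
          if .054<q[2]<.066: P.append(q[:2]-C)
    P=np.array(P);rr=np.hypot(*P.T);P=P[(rr>.035)&(rr<.122)];a=np.arctan2(P[:,1],P[:,0]);m=np.exp(6j*a).mean()
    print(fn,len(a),'part mod60',np.degrees(np.angle(m))/6,abs(m)); print(np.histogram(np.degrees(a),np.arange(-180,181,10))[0])
E
python3 - <<'E'
from h import *
snap('side','d2');snap('wrist','w2')
s=r.get_state(); q=s['tool_pos'][:2]-C;print(s['clock'],s['tool_pos'],np.degrees(s['ee_rot']),s['joint_positions'],s['force'],np.hypot(*q),np.degrees(np.arctan2(q[1],q[0])))
tray('d0',(165,245,250,346));tray('d2',(165,245,250,346));tray('w2',(0,400,0,640))
E
```

```text
6.9333 [0.57475179 0.27651394 0.05777216] [1.79993395e+02 2.36919182e-03 6.23361420e+01] [ 2.73540462e-01  7.81436407e-01  1.52471832e+00 -1.47246067e-04
  8.35382464e-01  7.56464649e-01] [ 0.37887527 -0.1423223   0.77530068] 0.0703432356666737 62.71017576996487
d0 101 part mod60 -16.78136275905031 0.9363295360542006
[ 0  0  0  5 11  0  0  0  0  9 10  0  0  0  0  4  9  0  0  0  0  0 10  0
  0  0  0  0 18  2  0  0  0  0 23  0]
d2 94 part mod60 -7.740340061740047 0.9418428681162025
[ 0  0  0  0  9  3  0  0  0  0 13  2  0  0  0  0  5  8  0  0  0  0  0  9
  0  0  0  0  0 27  1  0  0  0  0 17]
w2 898 part mod60 -8.097642254195492 0.9968632795547167
[  0   0   0   0   0   0   0   0   0   0   0   0   0   0   0   0   0 198
   0   0   0   0   0 520   0   0   0   0   0 180   0   0   0   0   0   0]
```

Request:
servo_tool(steps="-0.03 0.24 0 0 0 2 0;-0.04 0.30 0 0 0 2.5 0;-0.04 0.30 0 0 0 2.5 0;-0.04 0.30 0 0 0 2.5 0;-0.04 0.29 0 0 0 2.5 0;-0.04 0.29 0 0 0 2.5 0;-0.02 0.17 0 0 0 1.5 0;-0.01 0.11 0 0 0 1 0;-0.01 0.06 0 0 0 0.5 0;0 0 0 0 0 0 0;0 0 0 0 0 0 0")

```text
clock: 7.85
tool_pos: [0.5899, 0.2624, 0.0575]
ee_rot: [-3.142, 0.0, 0.782]
force: [1.1, 0.9, 0.0]
grip_width: 0.0006
gripper_force: 0.2
```

Run:
```python
from h import *
snap('wrist','w3')
s=r.get_state(); q=s['tool_pos'][:2]-C;print(s['clock'],s['tool_pos'],np.degrees(s['ee_rot']),s['force'],np.hypot(*q),np.degrees(np.arctan2(q[1],q[0])))
tray('w3',(0,400,0,640))
```

```text
7.9 [0.58991972 0.26243702 0.05751297] [-1.79999523e+02  2.31780905e-02  4.48251731e+01] [ 0.7657989  -0.46425292 -0.48736314] 0.06778476899213673 45.60803748698869
w3 1186 part mod60 -25.24322204621495 0.9961647136851973
[  0   0   0   0   0   0   0   0   0   0   0   0   0   0   0 393   0   0
   0   0   0 560   0   0   0   0   0 233   0   0   0   0   0   0   0   0]
```

Request:
servo_tool(steps="0 0.12 0 0 0 1 0;-0.01 0.18 0 0 0 1.5 0;-0.01 0.14 0 0 0 1.2 0;0 0.08 0 0 0 0.7 0;0 0.05 0 0 0 0.4 0;0 0 0 0 0 0 0;0 0 0 0 0 0 0")

```text
clock: 8.48
tool_pos: [0.594, 0.258, 0.0575]
ee_rot: [3.141, 0.0, 0.698]
force: [0.3, 0.2, 0.6]
grip_width: 0.0002
gripper_force: 0.2
```

Run:
```python
from h import *
snap('wrist','w4');snap('side','d4')
s=r.get_state(); q=s['tool_pos'][:2]-C;print(s['clock'],s['tool_pos'],np.degrees(s['ee_rot']),s['force'],np.hypot(*q),np.degrees(np.arctan2(q[1],q[0])))
tray('w4',(0,400,0,640));tray('d4',(165,245,250,346))
```

```text
8.5833 [0.59391585 0.25804983 0.05753751] [1.79986160e+02 3.76448052e-03 3.99967197e+01] [-0.12558243  0.73153751  0.31559296] 0.06770507847214847 40.587867716402975
w4 1162 part mod60 29.574454148803678 0.9961121282913737
[  0   0   0   0   0   0   0   0   0   0   0   0   0   0  40 310   0   0
   0   0 400 164   0   0   0   0 248   0   0   0   0   0   0   0   0   0]
d4 102 part mod60 29.294935812843885 0.91383530258119
[ 0  0 15  0  0  0  0  4 16  0  0  0  0  0 18  1  0  0  0  0  1  2  0  0
  0  0  2 21  0  0  0  0  1 21  0  0]
```

The partition is within half a degree of its target. Next: back off, rise clear, and look.

Request:
servo_tool(steps="0 -0.3 0 0 0 0 0;0 -0.6 0 0 0 0 0;0 0 -0.6 0 0 0 0;0 0 -1.5 0 0 0 0;0 0 -2 0 0 0 0;0 0 -2 0 0 0 0;0 0 -2 0 0 0 0;0 0 -1.5 0 0 0 0;0 0 -0.4 0 0 0 0;0 0 0 0 0 0 0")

```text
clock: 9.42
tool_pos: [0.5888, 0.2655, 0.1594]
ee_rot: [3.14, -0.003, 0.698]
force: [-0.7, 0.0, -0.0]
grip_width: 0.0004
gripper_force: 0.0
```

Run:
```python
from h import *
snap('side','d5')
s=r.get_state();print(s['clock'],s['tool_pos'],np.degrees(s['ee_rot']),s['force'])
tray('d5',(165,245,250,346))
p=cv2.imread('pics/d5.png')[165:245,250:346]
cv2.imwrite('pics/d5c.png',cv2.resize(p,None,fx=7,fy=7,interpolation=cv2.INTER_CUBIC))
```

```text
9.4667 [0.58795611 0.26526333 0.15798851] [ 1.79976499e+02 -3.98974884e-02  4.00087488e+01] [-0.55609647  0.13616507 -0.51672419]
d5 114 part mod60 29.63364685352437 0.9277722548041334
[ 0  0 13  1  0  0  0  1 18  0  0  0  0  0 22  0  0  0  0  0  3  8  0  0
  0  0  1 25  1  0  0  0  6 15  0  0]
```

View pics/d5c.png

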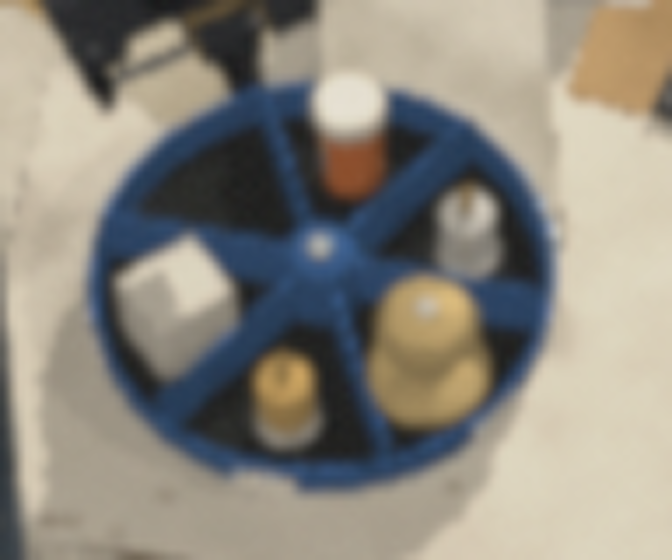

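The brass cylinder is now in the front compartment, with its tailpiece top near (284,362) and its base near (288,425). All the parts are upright. Next I'll compute its position.

Run:
```python
from h import *
f=lambda a,b:(250+(a+.5)/7-.5,165+(b+.5)/7-.5)
for a,b,h in [(284,362,.084),(284,370,.075),(288,418,.025)]:
  q=at_height('d5',*f(a,b),h); d=q[:2]-C; print(q.round(4),np.hypot(*d),np.degrees(np.arctan2(d[1],d[0])))
z=load('d5');P=[]
for v in range(210,232):
  for u in range(282,300):
    if z['d'][v,u]>0:
      q=at_depth('d5',u,v)
      if .055<q[2]<.1: P.append(q)
P=np.array(P);m=np.hypot(*(P[:,:2]-[.463,.214]).T)<.025;print(m.sum(),P[m].mean(0),P[m].min(0),P[m].max(0))
```

```text
[0.4552 0.2124 0.084 ] 0.08736073634631884 -178.92905610369905
[0.4557 0.213  0.075 ] 0.08680907069486254 -179.33933953146087
[0.4562 0.2137 0.025 ] 0.08626567495801811 -179.8296667750277
44 [0.45566414 0.21292714 0.06137646] [0.44059404 0.20039962 0.0550916 ] [0.47023223 0.22655574 0.08491142]
```

Request:
servo_tool(steps="-0.8 -0.3 0 0 0 0 0;-1.8 -0.6 0 0 0 0 0;-2.2 -0.7 0 0 0 0 0;-2.2 -0.7 0 0 0 0 0;-2.2 -0.7 0 0 0 0 0;-2.2 -0.7 0 0 0 0 0;-1.4 -0.5 0 0 0 0 0;-0.6 -0.2 0 0 0 0 0;0 0 0.8 0 0 0 0;0 0 0.8 0 0 0 0;0 0 0 0 0 0 0;0 0 0 0 0 0 0")

```text
clock: 10.47
tool_pos: [0.4577, 0.2128, 0.1405]
ee_rot: [-3.141, 0.001, 0.698]
force: [-0.3, -0.2, 0.7]
grip_width: 0.0004
gripper_force: 0.0
```

Run:
```python
from h import *
snap('side','d6');snap('wrist','w6')
s=r.get_state();print(s['clock'],s['tool_pos'],np.degrees(s['ee_rot']),s['force'])
tray('d6',(165,245,250,346));tray('w6',(0,400,0,640))
p=cv2.imread('pics/d6.png')[165:245,250:346]
q=cv2.imread('pics/w6.png')
cv2.imwrite('pics/c6.png',np.hstack([cv2.resize(p,(384,320),interpolation=cv2.INTER_CUBIC),cv2.resize(q,(416,320))]))
```

```text
10.5667 [0.4579353  0.2129119  0.14114572] [ 1.79995189e+02 -1.26034435e-02  3.99889589e+01] [0.97272025 0.2404262  0.4311461 ]
d6 48 part mod60 28.7448450763961 0.9620293766559797
[ 0  0 14  0  0  0  0  0 16  0  0  0  0  0  3  0  0  0  0  0  0  0  0  0
  0  0  0  0  0  0  0  0  1 14  0  0]
w6 3278 part mod60 29.341715085390003 0.9945087569256272
[  0   0 231  46   0   0   0   0 403 171   0   0   0   0 346 313   0   0
   0   0 235 209   0   0   0   0 691  74   0   0   0   0 537  22   0   0]
```

View pics/c6.png

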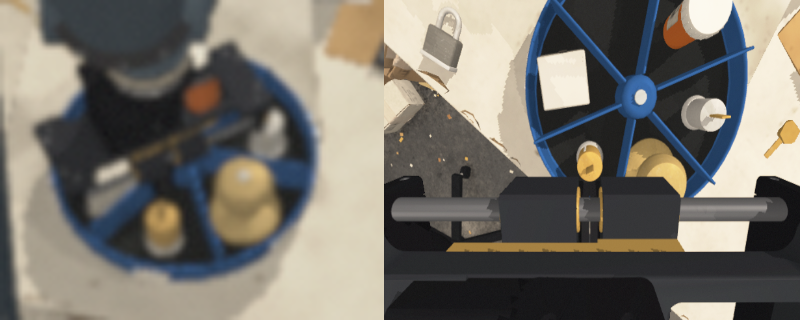

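The wrist view shows the hub near wrist pixel (394,121) and the brass cylinder just ahead of the fingers near (317,202), with all the parts standing. I'll enlarge it for the final check.

Run:
```python
from h import *
q=cv2.imread('pics/w6.png')[80:240,270:430]
cv2.imwrite('pics/c7.png',cv2.resize(q,None,fx=3.75,fy=3.75,interpolation=cv2.INTER_CUBIC))
h=at_height('w6',393.8,121,.063);print(h, 'tip proj',proj('w6',[.4579,.2129,.122]),proj('w6',[.456,.213,.084]))
```

```text
[0.54349018 0.21406265 0.063     ] tip proj [314.36951346 244.89406745] [312.6050424  225.33312272]
```

View pics/c7.png

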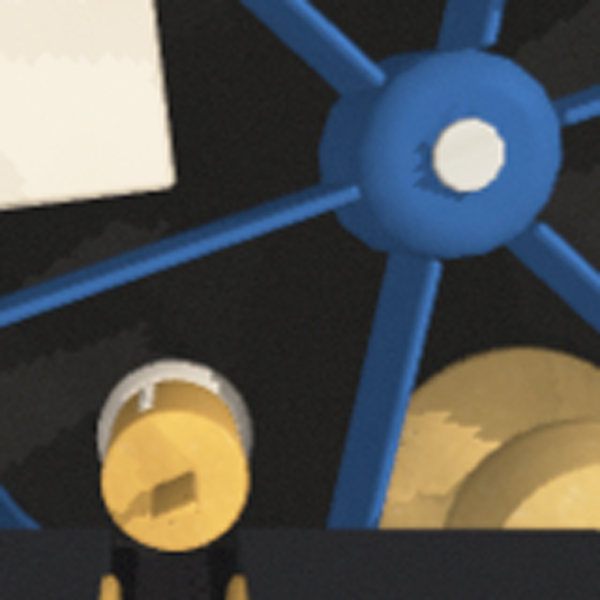

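Run:
```python
from h import *
z=load('w6')
for a,b in [(130,450),(220,450),(175,440),(175,492),(150,520),(185,535),(175,545),(165,505)]:
  u,v=270+(a+.5)/3.75-.5,80+(b+.5)/3.75-.5; print((a,b),at_depth('w6',round(u),round(v)).round(4))
P=[at_depth('w6',u,v) for u in range(290,342) for v in range(170,228) if z['d'][v,u]>0]
P=np.array(P);print('hist',np.histogram(P[:,2],np.arange(0,.1,.005)))
m=(P[:,2]>.045)&(np.hypot(*(P[:,:2]-[.457,.213]).T)<.025);t=np.median(P[m,2]);print('top',t)
k=m&(abs(P[:,2]-t)<.003);print('barrel top mid',(P[k].min(0)+P[k].max(0))/2,P[k].max(0)-P[k].min(0),'max z',P[m,2].max(),P[m][P[m,2]>t+.006].mean(0))
```

```text
(130, 450) [0.4608 0.2254 0.0604]
(220, 450) [0.4721 0.212  0.0609]
(175, 440) [0.4683 0.2203 0.0614]
(175, 492) [0.4625 0.2154 0.072 ]
(150, 520) [0.4585 0.2174 0.0827]
(185, 535) [0.4548 0.2061 0.0601]
(175, 545) [0.4519 0.2066 0.0616]
(165, 505) [0.4611 0.2161 0.0772]
hist (array([   0,    0,    0,  216, 1115,  131,   34,   42,   35,   40,   45,
        270,  802,   19,   26,   25,   49,    0,    0]), array([0.   , 0.005, 0.01 , 0.015, 0.02 , 0.025, 0.03 , 0.035, 0.04 ,
       0.045, 0.05 , 0.055, 0.06 , 0.065, 0.07 , 0.075, 0.08 , 0.085,
       0.09 , 0.095]))
top 0.06052038494746909
barrel top mid [0.46151237 0.21491708 0.06051683] [0.02893809 0.02855417 0.00592058] max z 0.12473181090964988 [0.46296481 0.21600462 0.08603668]
```

Request:
servo_tool(steps="0.2 0.05 0.4 0 0 0 0;0.15 0.02 0.5 0 0 0 0;0 0 0.4 0 0 0 0;0 0 0 0 0 0 0;0 0 0 0 0 0 0;0 0 0 0 0 0 0;0 0 0 0 0 0 0;0 0 0 0 0 0 0")

```text
clock: 11.23
tool_pos: [0.4603, 0.2144, 0.1287]
ee_rot: [3.141, -0.0, 0.698]
force: [0.1, -0.2, 0.6]
grip_width: 0.0006
gripper_force: 0.0
```

Run:
```python
from h import *
snap('wrist','w7')
s=r.get_state();print(s['clock'],s['tool_pos'],s['force'],abs(s['joint_velocities']).max())
tray('w7',(0,400,0,640))
```

```text
11.2833 [0.46030263 0.21443318 0.12872789] [ 1.00292431 -0.54600347 -0.418739  ] 0.0008887096885502621
w7 3569 part mod60 29.35656011007855 0.9938144248207897
[  0   0 209  45   0   0   0   0 439 188   0   0   0   0 378 363   0   0
   0   0 241 253   0   0   0   0 730  91   0   1   0   0 603  28   0   0]
```

The tray is within about 0.6° of straight to the front. The fingertips are 25 mm above the tailpiece and within 1 mm of its axis, and the arm is still.

```bash
python3 -c "
from plant import r
print(r.close_job())"
```

```text
the job is handed in; nothing more can be done
None
```

The carousel is turned so the brass cylinder's compartment faces the front edge (to within about 0.6°), the closed fingers point straight down about 25 mm above its tailpiece without touching anything, and I handed the job in at about 11 s.

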